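# Shut a chip cassette and unlatch it from its dock

### The job

A white chip cassette sits latched in the two-bay dock with its lid standing ajar. First press the lid down until it is shut level, then pinch the cassette's two side catches together and lift it straight up about 10 cm out of the dock. Finish still holding it up there, upright, still and pinched, with the lid shut; leave the finned module in the other bay and everything else on the bench where they are.

Things in the scene. Friction and masses are not known exactly. Their poses are not given: they have to be found in the camera images.
- dock: Grey dock block fixed to the bench, 181 (x) x 84 (y) x 34 mm high; origin at the centre of its underside, z up. Two bays in a row along its x axis, centred at x = +48 and -48 mm; bay floor 6 mm above the underside. Either bay may hold the cassette. Two ledges per bay, at its y sides, hold the cassette's catches down.
- cassette: White tub, 62 (x) x 34 (y) x 64 mm high without lid, about 0.2 kg, upright on the bay floor, 1.5 mm play sideways, its lower 28 mm inside the dock. Origin: centre of underside; x is the dock's x, z up. Each y side has a spring catch whose barb lies under the dock's ledge: it lifts no more than 3 mm unless both catches are in; then it lifts straight out, hanging by the catches (25 N grip is ample).
- cassette_lid (a joint): Angle of the grey lid (rad): 0 shut level (stop), 0.15 to 0.3 at the start. A plate 64 x 34 x 4 mm hinged at the tub's +x end (x = 31, z = 64 mm in the cassette's frame); its free end, over the tub's -x end, stands up. Stiff (about 4 N pressed near the free end); stays where left. Shut, its upper face is 68 mm above the cassette's origin.
- lid_tip (a point): Middle of the upper edge of the lid's free end; shut it lies at x = -33, y = 0, z = 68 mm in the cassette's frame.
- catch_left (a joint): How far the catch on the cassette's +y side is pushed in, m: 0 free, 0.006 fully in (stop); it releases beyond about 0.004. Its spring takes 2.8 N to start and 7 N fully in.
- catch_right (a joint): The same for the catch on the cassette's -y side.
- catch_left_pad (a point): Centre of the outer face of the +y catch's ribbed grey thumb plate, which is 24 mm (x) x 29 mm high, spanning 31 to 60 mm above the cassette's origin (3 to 32 mm above the dock's top). In the cassette's frame it lies at y = +30 mm free, +24 mm fully in, z = 45.5 mm.
- catch_right_pad (a point): The same for the -y catch: y = -30 mm free, -24 mm fully in; so the two plates are 60 mm apart outside when free and 48 mm when both are fully in.
- module: Bystander: power module in the other bay, black block with aluminium fins, 62 x 34 x 56 mm, no catches; loose; origin at the centre of its underside. Leave it in place.
- spool: Bystander: metal solder spool, 54 mm across, 40 mm high, standing on the dock's +y side; origin at the centre of its underside.
- flux: Bystander: small white bottle with black cap, 32 mm across, 75 mm high, on the dock's -y side; origin at the centre of its underside.
- driver: Bystander: screwdriver 160 mm long, lying beyond the dock's +x end.
- board: Bystander: green circuit board 160 x 100 mm, 20 mm high, lying to the left; origin at the centre of its underside.
- meter: Bystander: multimeter 160 x 78 x 34 mm (43 mm high at its dial), lying to the right; origin at the centre of its underside.
- tray: Bystander: black divided tray 120 x 90 x 30 mm, at the right, beyond the multimeter; origin at the centre of its underside.
There are look-alikes about, which are no part of the job. What is shaped like the cassette but purple is not meant.

How it is judged:
By the outcome, as a careful person would: the job done as asked, in the order asked, and still so for the second after the job is handed in, while the arm keeps its last pose, push and grip.
It also fails if it takes over 42 s, if anything falls off the work surface, if the arm or the gripper's body presses on something with over 40 N, if the wrist force passes 120 N, or if a joint passes its speed limit or range.

### The arm

A 6-joint arm with a two-finger parallel gripper is mounted at the origin on the work surface. World frame = base frame: x ahead of the robot, y to its left, z up, the work surface at z = 0. Lengths are in m, angles in rad, forces in N, time in s.
With the tool pointing down it reaches from about 0.3 to 0.75 m from the base axis. Payload 8.5 kg.
Tool frame: the origin (TCP) lies at the very end of the fingers, on their centre line; the grasp point (between the pads) lies 19 mm behind it; z points along the fingers, y is the line along which they close (so a half turn about z gives the same grasp; the last joint's range is limited). The gripper opens to 85 mm and grips with 20 to 120 N. Pads are 22 mm wide; open, the fingers measure 114 mm over their backs; the gripper's body (76 mm by 85 mm) begins 54 mm behind the grasp point. The pads swing forward as they close: fully open they stand 13 mm farther back than shut.
Start: joints at [1.011, 0.381, 1.297, -0, 1.464, -0.215], TCP at [0.186, 0.518, 0.231] pointing down, gripper open.
Joint ranges: [-3.11, 3.11], [-0.89, 2.33], [0.22, 2.48], [-1.42, 4.56], [0.17, 2.85], [-2.88, 2.88]. Speed limits (rad/s): [2.39, 2.39, 3.14, 3.14, 3.14, 3.14].

### API

Orientations are given as a unit quaternion [x, y, z, w].
In Python, from rig import r gives the robot as it stands.
- The arm moves only by the tool carry_out, never from a script. Its argument "steps" is a list of rows, each a list of 7 numbers: the shift along the world's x, y, z normalised to -1 to 1, where 1 is 60 cm, then the turn, a rotation vector about the world's x, y, z normalised to -1 to 1, where 1 is 0.5 rad, then the opening in per cent of the stroke, from 0 (shut) to 100 (fully open). In form: [[dx, dy, dz, ax, ay, az, hand], ...]. A call has 1 to 12 rows; each row is the pose to reach, as a shift and turn from the pose commanded when the call began; what a row does not reach only later rows make up. A row lasts 1/12 s, in which the tool goes at most 41.7 mm and 7.16 degrees, less where a joint would pass 70% of its speed; a pose out of reach is approached as far as the arm can. A call with a number of a shift or a turn outside -1 to 1 is refused whole. A call with a gripper value outside its range is refused whole. The fingers move at their own pace and stop on an object; "newtons" is the grip in N (left out, the last holds). Time passes only in rows, so rows that repeat a pose let the fingers close. It gives the time, the measured TCP pose, the force, the opening and the grip force at its end, in the units of the state.
- r.get_obs(): the state, without advancing time (a new reading comes with each control period).
- r.capture(name): name is "scene" or "top"; returns the picture (384x512x3 uint8, red, green, blue); there is no depth.
- r.calibration(name): a dict with "fx", "fy", "cx", "cy" (pixels), "R" (3x3) and "t" (3): a world point X has camera coordinates R X + t. Camera axes: x right, y down, z forward; pixel columns grow to the right and rows downward; lengths in m; the calibration is good to about 2 mm. A picture is of the moment at which its call begins. calibration takes no time and is no camera call.
- r.job_done(): hands the job in; it is judged then, once.
Trained networks look in the newest picture that a camera, given by its name, has taken for a name from the list of things; names that differ only in an ending like _2 or _b are one class to them, and where a whole thing is asked for, a point or a joint stands for the part that bears it (a point fixed in the world has none). Each returns a list of dicts, best first, with "p" (0 to 1); they miss things now and then, are a little off and sometimes report something else, mostly with a low value. They report only what shows in the picture. A call takes as long as a camera call. They do not tell look-alikes from the thing itself.
- r.search_frame(target, camera): "box" ([centre column, centre row, width, height] in pixels, round what is visible of it).
The state is a dict: "t": time; "qpos": joint angles; "qvel": joint speeds; "tau": joint torques, N m; "eef_pos": TCP position; "eef_rot": TCP orientation; "wrist_force": force on the tool from outside, world axes, zero at the start; "ft_torque": the same for the moment, N m; "gripper_width": finger opening in m; "gripper_force": force on a finger pad.
Only numpy, scipy, OpenCV 4.12 (cv2) and the standard library are available. Lean on these libraries where they do the work, as an engineer would, in place of code of your own. Each camera call takes 0.05 s, during which the arm holds its last target. There are 200 camera calls.

## Working session

There is one attempt and no reset: what is moved stays moved. The work goes in short steps, Python scripts to look and compute and a tool call to move; the robot and the scene stay as the last step left them, time stands still between calls to the robot, and variables do not carry over. Pictures are saved under pics/ and viewed, at most 10 in all, crops included, and the job is handed in when it is done.

Besides the shell and the picture viewer there is one more tool, called as name([rows], argument=value, ...), one row to a line, values as JSON. carry_out: Moves the arm, as the interface text tells. Its arguments: {"type":"object","properties":{"steps":{"type":"array","items":{"type":"array","items":{"type":"number"}}},"newtons":{"type":"number"}},"required":["steps"]}

```bash
mkdir -p pics
python3 - <<'E'
from rig import r
import cv2,numpy as np
for n in("scene","top"):
    im=r.capture(n); cv2.imwrite(f"pics/{n}0.png",im[:,:,::-1])
    c=r.calibration(n); print(n,c["fx"],c["cx"],c["cy"],np.round(c["R"],3).tolist(),np.round(c["t"],3).tolist())
    for k in("cassette","dock","module","lid_tip","catch_left_pad"):
        print(k,[(np.round(d["box"]).tolist(),round(d["p"],2)) for d in r.search_frame(k,n)[:3]])
o=r.get_obs();print(o["eef_pos"],o["eef_rot"],o["gripper_width"])
E
```

```text
scene 374.7760486029323 255.56253205603528 193.72393815040377 [[0.361, 0.932, 0.014], [0.631, -0.234, -0.74], [-0.687, 0.276, -0.672]] [-0.199, -0.297, 1.56]
cassette [([266.0, 199.0, 19.0, 32.0], 0.7), ([227.0, 215.0, 19.0, 32.0], 0.61)]
dock [([279.0, 223.0, 62.0, 41.0], 0.94)]
module [([291.0, 219.0, 25.0, 24.0], 0.94)]
lid_tip [([267.0, 191.0, 20.0, 15.0], 0.5), ([229.0, 208.0, 20.0, 20.0], 0.5), ([392.0, 173.0, 46.0, 37.0], 0.28)]
catch_left_pad [([261.0, 208.0, 5.0, 12.0], 0.73)]
top 437.44845122987897 266.34690816578944 195.04101808537462 [[-0.002, -1.0, -0.003], [-0.977, 0.003, -0.215], [0.215, 0.002, -0.977]] [-0.0, 0.566, 1.326]
cassette [([256.0, 196.0, 18.0, 21.0], 0.72), ([296.0, 195.0, 22.0, 24.0], 0.56)]
dock [([252.0, 181.0, 41.0, 58.0], 0.87)]
module [([257.0, 192.0, 18.0, 15.0], 0.64), ([247.0, 168.0, 14.0, 18.0], 0.49)]
lid_tip [([258.0, 192.0, 15.0, 20.0], 0.69), ([298.0, 195.0, 17.0, 22.0], 0.48)]
catch_left_pad [([251.0, 181.0, 41.0, 58.0], 0.66), ([254.0, 139.0, 27.0, 8.0], 0.58)]
[0.18589486 0.51760314 0.23131643] [ 1.71555941e-01  9.85174380e-01 -2.46602835e-05 -2.70720181e-06] 0.08561135395309914
```

View pics/scene0.png

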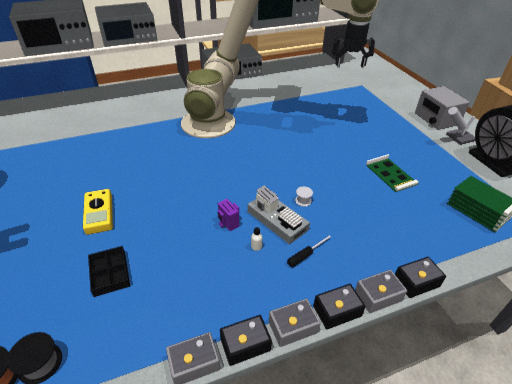

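View pics/top0.png

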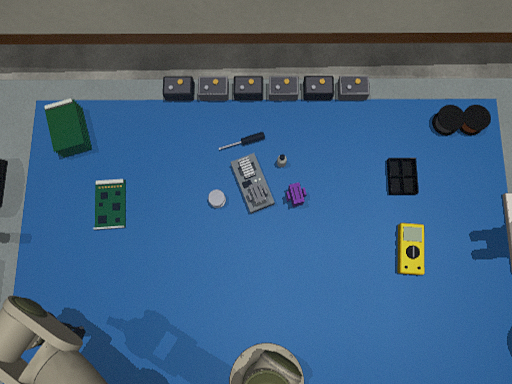

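The white cassette is in the dock bay nearer the robot (top about (258,194), scene about (266,200)). The finned module is in the far bay, and the purple look-alike stands outside the dock. I'll enlarge both views.

Run:
```python
import cv2,numpy as np
a=cv2.imread("pics/scene0.png")[178:248,235:325]; b=cv2.imread("pics/top0.png")[145:220,205:300]
f=lambda i:cv2.resize(i,(390*2,int(i.shape[0]*780/i.shape[1])),interpolation=cv2.INTER_CUBIC)
A=f(a)[:600];B=f(b)[:600];print(780/90,780/95)
cv2.imwrite("pics/sc1.png",A);cv2.imwrite("pics/tc1.png",B)
```

```text
8.666666666666666 8.210526315789474
```

View pics/sc1.png

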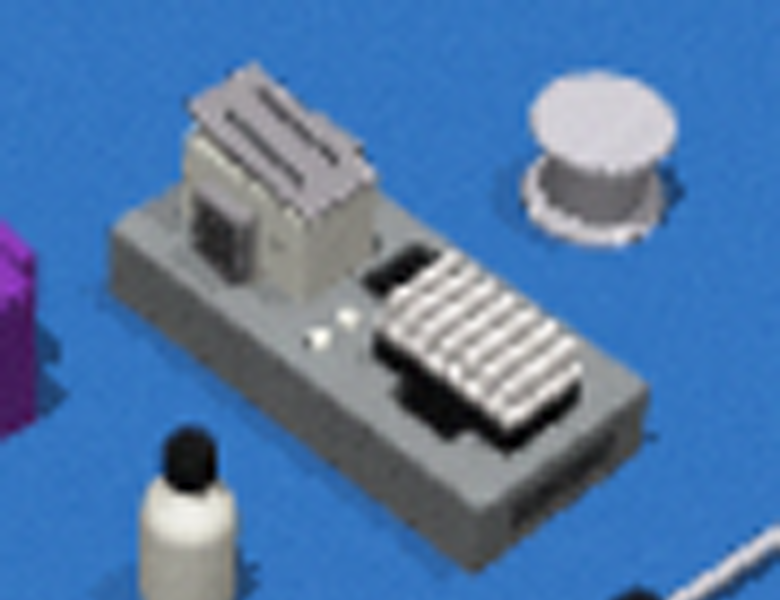

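View pics/tc1.png

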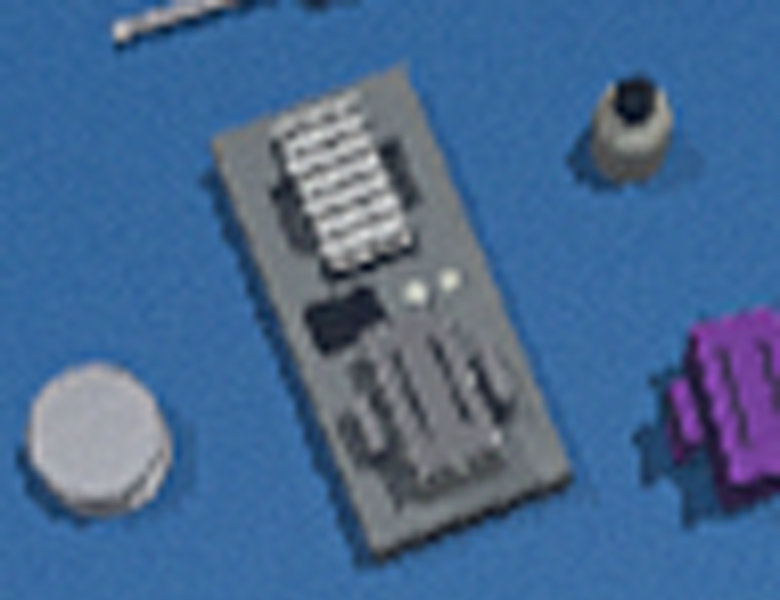

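Pixel positions, scene crop:
- Dock top corners: (110,232), (475,515), (650,385).
- Lid free end: (190,103)-(253,62). Hinge end: (305,218)-(378,178).

Top crop dock corners: (213,140), (405,65), (572,475), (372,550). I'll fit the dock pose, the height and the lid angle together.

```bash
cat > h.py <<'E'
from rig import r
import numpy as np
from scipy.optimize import least_squares
C={n:r.calibration(n) for n in("scene","top")}
def proj(n,X):
    c=C[n];p=np.asarray(X)@np.array(c["R"]).T+c["t"];return np.c_[c["fx"]*p[:,0]/p[:,2]+c["cx"],c["fy"]*p[:,1]/p[:,2]+c["cy"]]
def dock2w(P,p):
    x,y,z,a=p;P=np.asarray(P,float);c,s=np.cos(a),np.sin(a)
    return np.c_[x+c*P[:,0]-s*P[:,1],y+s*P[:,0]+c*P[:,1],z+P[:,2]]
def lid(a,hx=-.048,hz=.070):
    # lid upper corners: free -y, free +y, hinge -y, hinge +y (dock frame)
    f=lambda u,w:(hx+.031-u*np.cos(a)+w*np.sin(a),hz+u*np.sin(a)+w*np.cos(a))
    F=f(.064,.004);H=f(0,.004)
    return np.array([[F[0],-.017,F[1]],[F[0],.017,F[1]],[H[0],-.017,H[1]],[H[0],.017,H[1]]])
E
python3 - <<'E'
from h import *
s=780/90;S=(np.array([[110,232],[475,515],[650,385],[190,103],[253,62],[305,218],[378,178]])+.5)/s-.5+[235,178]
t=780/95;T=(np.array([[213,140],[405,65],[572,475],[372,550]])+.5)/t-.5+[205,145]
D=np.array([[-.0905,-.042,.034],[.0905,-.042,.034],[.0905,.042,.034],[-.0905,.042,.034]])
def res(q):
    p=q[:4]
    return np.r_[(proj("scene",dock2w(np.r_[D[:3],lid(q[4])],p))-S).ravel(),(proj("top",dock2w(D[[2,1,0,3]],p))-T).ravel()]
f=least_squares(res,[.45,.03,0,.3,.2],x_scale=[.01,.01,.01,.1,.1]);q=f.x
print(q.round(4),f.fun.reshape(-1,2).round(2).tolist())
print("cassette",dock2w([[-.048,0,.006]],q[:4]).round(4),"lid tip",dock2w([lid(q[4])[:2].mean(0),lid(0)[:2].mean(0)],q[:4]).round(4))
E
```

```text
[ 0.6172  0.045  -0.0018  0.3733  0.186 ] [[-0.21, -0.52], [0.29, -0.02], [-0.14, 0.49], [-0.74, 0.04], [0.19, -0.15], [0.42, 0.41], [0.17, -0.22], [-0.25, -0.13], [0.12, 0.06], [0.01, -0.05], [0.09, 0.22]]
cassette [[0.5725 0.0275 0.0042]] lid tip [[0.5435 0.0161 0.0839]
 [0.5418 0.0154 0.0722]]
```

carry_out([
  [0.305,-0.415,0,0,0,0.7,0],
  [0.305,-0.415,0,0,0,0.7,0],
  [0.305,-0.415,0,0,0,0.7,0],
  [0.305,-0.415,0,0,0,0.7,0],
  [0.305,-0.415,0,0,0,0.7,0],
  [0.305,-0.415,0,0,0,0.7,0],
  [0.305,-0.415,0,0,0,0.7,0],
  [0.61,-0.83,-0.1,0,0,1,0],
  [0.61,-0.83,-0.1,0,0,1,0],
  [0.61,-0.83,-0.1,0,0,1,0],
  [0.61,-0.83,-0.1,0,0,1,0],
  [0.61,-0.83,-0.1,0,0,1,0],
])

```text
t: 1.6
eef_pos: [0.4702, 0.1303, 0.1959]
eef_rot: [-0.077, 0.997, 0.0, 0.0]
wrist_force: [-0.1, 1.1, -0.4]
gripper_width: -0.0001
gripper_force: 0.0
```

carry_out([
  [0.137,-0.185,-0.1,0,0,0.438,0],
  [0.137,-0.185,-0.1,0,0,0.438,0],
  [0.137,-0.185,-0.1,0,0,0.438,0],
  [0.137,-0.185,-0.1,0,0,0.438,0],
  [0.137,-0.185,-0.1,0,0,0.438,0],
  [0.137,-0.185,-0.1,0,0,0.438,0],
  [0.137,-0.185,-0.1,0,0,0.438,0],
  [0.137,-0.185,-0.1,0,0,0.438,0],
])

```text
t: 2.27
eef_pos: [0.5512, 0.0222, 0.1368]
eef_rot: [-0.187, 0.982, -0.0, 0.0]
wrist_force: [0.3, -0.5, -0.1]
gripper_width: -0.0002
gripper_force: 0.0
```

Run:
```python
from h import *
import cv2
o=r.get_obs();print(o["eef_pos"].round(4),o["eef_rot"].round(4),o["wrist_force"])
a=r.capture("scene")[165:240,230:310,::-1]; b=r.capture("top")[145:220,215:295,::-1]
f=lambda i:cv2.resize(i,(400,375),interpolation=cv2.INTER_CUBIC)
cv2.imwrite("pics/c2.png",np.hstack([f(a),f(b)]))
P=o["eef_pos"][None]
print(((proj("scene",P)-[230,165])*5).round(),((proj("top",P)-[215,145])*5+[400,0]).round())
```

```text
[0.5512 0.0222 0.1368] [-1.866e-01  9.824e-01 -1.000e-04  4.000e-04] [ 0.32603853 -0.5060623  -0.09905839]
[[166.  48.]] [[616. 247.]]
```

View pics/c2.png

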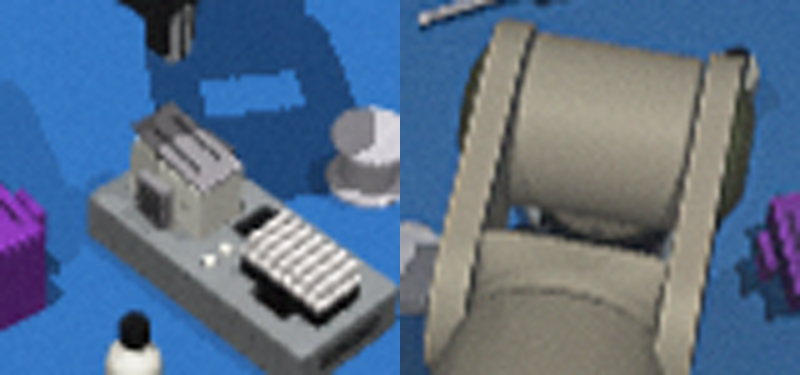

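The closed fingers hang above the lid's free end: scene crop (175,58), lid tip about (150,110). Pressing down.

carry_out([
  [0,-0.004,-0.05,0,0,0,0],
  [0,-0.004,-0.075,0,0,0,0],
  [0,-0.004,-0.085,0,0,0,0],
  [0,-0.004,-0.093,0,0,0,0],
  [0,-0.004,-0.1,0,0,0,0],
  [0,-0.004,-0.1,0,0,0,0],
  [0,-0.004,-0.1,0,0,0,0],
])

```text
t: 2.95
eef_pos: [0.552, 0.0188, 0.0767]
eef_rot: [-0.186, 0.983, -0.0, 0.001]
wrist_force: [-0.4, -0.2, 0.2]
gripper_width: 0.0001
gripper_force: 0.0
```

carry_out([
  [0,0,-0.003,0,0,0,0],
  [0,0,-0.005,0,0,0,0],
  [0,0,-0.005,0,0,0,0],
])

```text
t: 3.2
eef_pos: [0.552, 0.0187, 0.0737]
eef_rot: [-0.186, 0.983, -0.0, 0.001]
wrist_force: [0.2, 0.3, 3.8]
gripper_width: -0.0002
gripper_force: 2.0
```

carry_out([
  [0,0,-0.002,0,0,0,0],
  [0,0,-0.004,0,0,0,0],
  [0,0,-0.004,0,0,0,0],
])

```text
t: 3.45
eef_pos: [0.5521, 0.0186, 0.0728]
eef_rot: [-0.186, 0.983, -0.001, 0.001]
wrist_force: [-5.3, 0.0, 18.3]
gripper_width: 0.0001
gripper_force: 9.3
```

Run:
```python
from h import *
import cv2
o=r.get_obs();print(o["eef_pos"].round(4),o["wrist_force"].round(1))
a=r.capture("scene")[165:240,230:310,::-1]
cv2.imwrite("pics/c3.png",cv2.resize(a,(640,600),interpolation=cv2.INTER_CUBIC))
```

```text
[0.5521 0.0186 0.0728] [-5.3  0.  18.3]
```

View pics/c3.png

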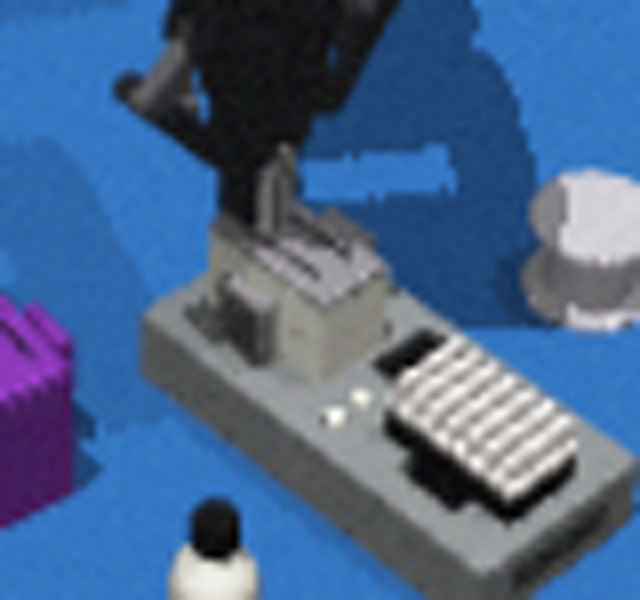

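The lid looks flush with the tub top (its edge runs about (215,235)-(320,300)), and the force shows a firm stop at z 0.073. Next: rise, open and centre over the cassette.

carry_out([
  [0,0,0.06,0,0,0,0],
  [0,0,0.1,0,0,0,0],
  [0.034,0.015,0.117,0,0,0,100],
  [0.034,0.015,0.117,0,0,0,100],
  [0.034,0.015,0.117,0,0,0,100],
  [0.034,0.015,0.117,0,0,0,100],
  [0.034,0.015,0.117,0,0,0,100],
  [0.034,0.015,0.117,0,0,0,100],
  [0.034,0.015,0.117,0,0,0,100],
  [0.034,0.015,0.117,0,0,0,100],
], newtons=25)

```text
t: 4.33
eef_pos: [0.5717, 0.0277, 0.1406]
eef_rot: [-0.186, 0.983, 0.0, -0.0]
wrist_force: [0.3, 0.2, 0.4]
gripper_width: 0.0855
gripper_force: 0.0
```

Run:
```python
from h import *
import cv2
o=r.get_obs();print(o["eef_pos"].round(4),o["eef_rot"].round(4),o["gripper_width"])
a=r.capture("scene")[160:235,230:310,::-1]
a=cv2.resize(a,(640,600),interpolation=cv2.INTER_CUBIC)
p=[.6172,.045,-.0018,.3733]
for q in lid(0): 
    u=proj("scene",dock2w([q],p))[0];u=((u-[230,160]+.5)*8).astype(int);cv2.circle(a,tuple(map(int,u)),2,(0,0,255),-1)
cv2.imwrite("pics/c4.png",a)
```

```text
[0.5717 0.0277 0.1406] [-1.859e-01  9.826e-01  1.000e-04 -3.000e-04] 0.08548572316999554
```

View pics/c4.png

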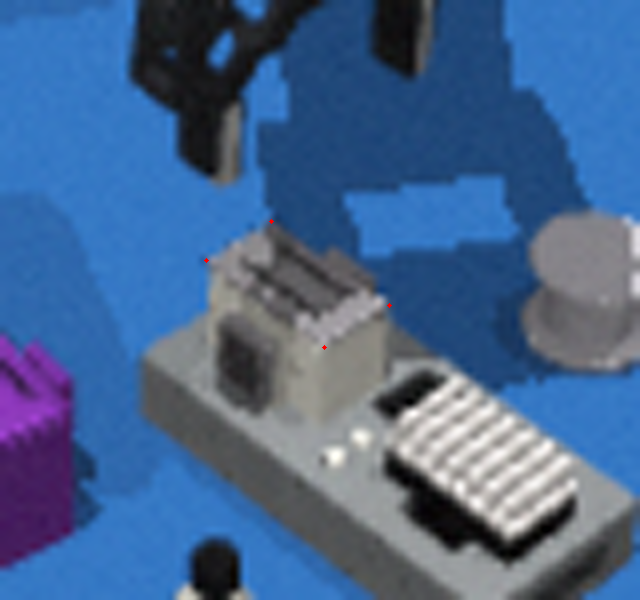

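The lid matches the predicted shut outline (red dots). I'm centred over it, so descend and pinch.

carry_out([
  [0.001,0,-0.04,0,0,0,100],
  [0.001,0,-0.08,0,0,0,100],
  [0.001,0,-0.12,0,0,0,100],
  [0.001,0,-0.15,0,0,0,100],
  [0.001,0,-0.167,0,0,0,100],
  [0.001,0,-0.167,0,0,0,100],
  [0.001,0,-0.167,0,0,0,100],
])

```text
t: 4.97
eef_pos: [0.5728, 0.0277, 0.041]
eef_rot: [-0.186, 0.983, -0.0, 0.0]
wrist_force: [0.1, 0.0, 0.3]
gripper_width: 0.0853
gripper_force: 0.0
```

carry_out([
  [0,0,0,0,0,0,40],
  [0,0,0,0,0,0,40],
  [0,0,0,0,0,0,40],
  [0,0,0,0,0,0,40],
  [0,0,0,0,0,0,40],
  [0,0,0,0,0,0,40],
  [0,0,0,0,0,0,40],
  [0,0,0,0,0,0,40],
  [0,0,0,0,0,0,40],
  [0,0,0,0,0,0,40],
], newtons=30)

```text
t: 5.8
eef_pos: [0.5732, 0.0283, 0.0428]
eef_rot: [-0.186, 0.983, -0.0, 0.001]
wrist_force: [-3.1, 3.6, 13.8]
gripper_width: 0.0451
gripper_force: 29.7
```

Gripped at 30 N with 45 mm opening. The upward force is probably drag from the pads swinging forward. I'll try a small lift and watch the force.

carry_out([
  [0,0,0.003,0,0,0,40],
  [0,0,0.006,0,0,0,40],
  [0,0,0.01,0,0,0,40],
  [0,0,0.014,0,0,0,40],
  [0,0,0.014,0,0,0,40],
])

```text
t: 6.22
eef_pos: [0.5727, 0.0276, 0.0494]
eef_rot: [-0.186, 0.983, -0.0, 0.0]
wrist_force: [0.5, 0.7, -2.3]
gripper_width: 0.0443
gripper_force: 31.2
```

Run:
```python
from h import *
import cv2
o=r.get_obs();print(o["eef_pos"].round(4),o["gripper_width"],o["wrist_force"].round(1))
a=r.capture("scene")[160:235,230:310,::-1]
cv2.imwrite("pics/c5.png",cv2.resize(a,(640,600),interpolation=cv2.INTER_CUBIC))
```

```text
[0.5727 0.0276 0.0494] 0.044285187241976005 [ 0.5  0.7 -2.3]
```

View pics/c5.png

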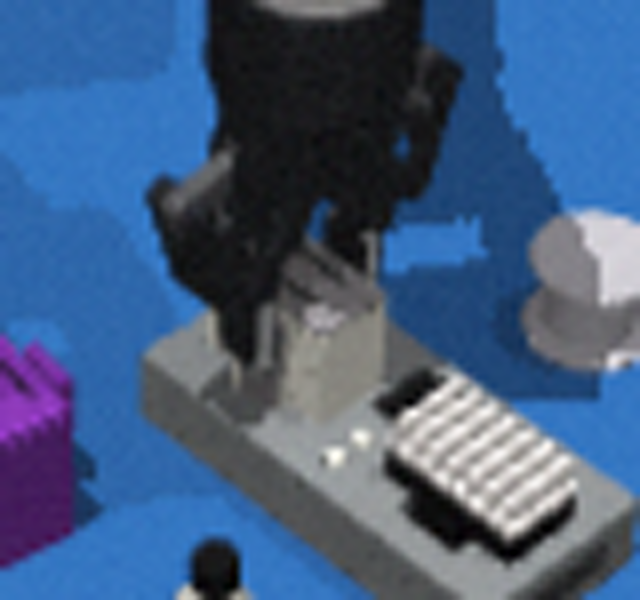

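The wrist force of -2.3 N is about the cassette's weight, and it has risen past 3 mm, so it is unlatched. Lifting.

carry_out([
  [0,0,0.01,0,0,0,40],
  [0,0,0.025,0,0,0,40],
  [0,0,0.04,0,0,0,40],
  [0,0,0.06,0,0,0,40],
  [0,0,0.08,0,0,0,40],
  [0,0,0.1,0,0,0,40],
  [0,0,0.12,0,0,0,40],
  [0,0,0.138,0,0,0,40],
  [0,0,0.15,0,0,0,40],
  [0,0,0.157,0,0,0,40],
  [0,0,0.157,0,0,0,40],
  [0,0,0.157,0,0,0,40],
])

```text
t: 7.27
eef_pos: [0.5724, 0.0278, 0.1431]
eef_rot: [-0.186, 0.983, 0.0, -0.0]
wrist_force: [-0.7, 0.3, -2.5]
gripper_width: 0.0444
gripper_force: 31.2
```

Run:
```python
from h import *
import cv2
o=r.get_obs();print(o["eef_pos"].round(4),o["gripper_width"],o["wrist_force"].round(1),o["gripper_force"])
a=r.capture("scene")[140:240,220:320,::-1]
cv2.imwrite("pics/c6.png",cv2.resize(a,(600,600),interpolation=cv2.INTER_CUBIC))
```

```text
[0.5724 0.0278 0.1431] 0.044388249034298326 [-0.7  0.3 -2.5] 31.210060715675354
```

View pics/c6.png

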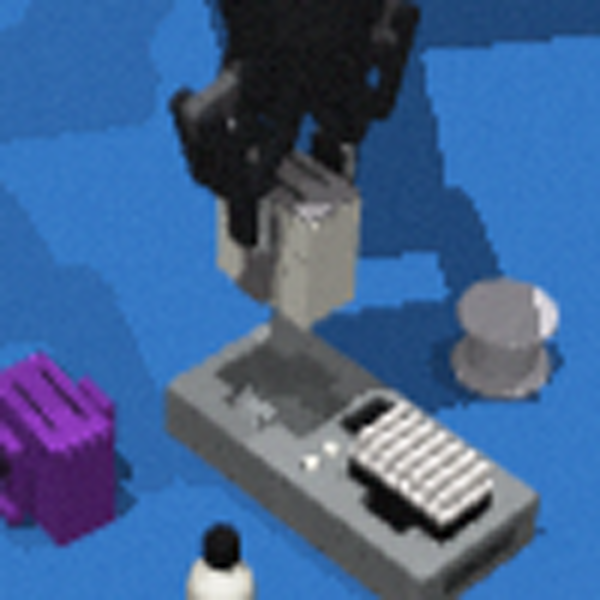

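The cassette hangs upright and clear of the dock, its lower corner near crop (290,325), and the lid is flush. I'll settle, then check the lift height.

carry_out([
  [0,0,0,0,0,0,40],
  [0,0,0,0,0,0,40],
  [0,0,0,0,0,0,40],
  [0,0,0,0,0,0,40],
  [0,0,0,0,0,0,40],
  [0,0,0,0,0,0,40],
])

```text
t: 7.82
eef_pos: [0.5726, 0.0277, 0.1432]
eef_rot: [-0.186, 0.983, 0.0, -0.0]
wrist_force: [0.7, 0.2, -2.5]
gripper_width: 0.0445
gripper_force: 31.2
```

Run:
```python
from h import *
p=[.6172,.045,-.0018,.3733]
for h in(.085,.09,.095,.1,.105):
    print(h,((proj("scene",dock2w([[-.017,-.017,.006+h],[-.017,.017,.006+h],[-.017,-.017,.074+h],[-.017,.017,.074+h]],p))-[220,140]+.5)*6).round().tolist())
o=r.get_obs();print(o["eef_pos"].round(4),o["gripper_width"],o["qvel"].round(4))
```

```text
0.085 [[304.0, 355.0], [354.0, 324.0], [310.0, 248.0], [362.0, 217.0]]
0.09 [[305.0, 348.0], [354.0, 316.0], [311.0, 240.0], [362.0, 209.0]]
0.095 [[305.0, 340.0], [355.0, 309.0], [311.0, 232.0], [363.0, 201.0]]
0.1 [[306.0, 333.0], [356.0, 301.0], [312.0, 223.0], [364.0, 193.0]]
0.105 [[306.0, 325.0], [356.0, 294.0], [312.0, 215.0], [364.0, 184.0]]
[0.5726 0.0277 0.1432] 0.04449420221924098 [-0.0015  0.0006  0.0003 -0.0006 -0.     -0.0015]
```

The observed corners, (300,328) at the bottom and (360,190) at the top, match a lift of about 10 cm. Handing in.

```bash
python3 -c "
from rig import r
print(r.job_done())"
```

```text
the job is handed in; nothing more can be done
None
```

The lid was pressed shut, then the cassette was unlatched and lifted about 10 cm; it was handed in upright, still and pinched at about 8 s, and nothing else in view had been disturbed.

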